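Unlock and raise the camera-stand column for its locking pin

ROBOT

A 7-joint arm with a two-finger parallel gripper is mounted at the origin on a cart in front of the work surface, level with it; the furniture and walls round the work are solid. World frame = base frame: x ahead of the robot, y to its left, z up, the work surface at z = 0. Lengths are in m, angles in degrees, forces in N, time in s.
With the tool pointing down it reaches from about 0.4 to 0.875 m from the base axis. Payload 19.3 kg.
Tool frame: the origin (TCP) lies midway between the tips of the shut fingers; the grasp point (between the pads) lies bot.grip_point_offset behind it (bot.grip_point_offset is the distance from the TCP to the grasp point, in m); z points along the fingers, y is the line along which they close (so a half turn about z gives the same grasp; the last joint's range is limited). The gripper opens to 85 mm and grips with 20 to 120 N. Pads are 22 mm wide; open, the fingers measure 114 mm over their backs; the gripper's body (76 mm by 85 mm) begins 54 mm behind the grasp point. The pads swing forward as they close: fully open they stand 13 mm farther back than shut.
Start: joints at [67.483, 29.874, -2.08, 91.645, 1.215, 58.505, -6.463], TCP at [0.198, -0.593, 0.231] pointing down, gripper open.
Joint ranges: [-166.77, 166.77], [-17.47, 122.26], [-85.68, 81.53], [9.62, 139.38], [-72.42, 252.41], [9.2, 110.78], [-144.41, 144.41]. Speed limits (degrees/s): [108.29, 108.29, 136.94, 136.94, 172.46, 172.46, 172.46].

INTERFACE

Orientations are given as a 3x3 rotation matrix whose columns are the frame's x, y, z axes.
In Python, from cell import readout, cams, sign_off, bot gives the robot as it stands.
- The arm moves only by the tool apply_moves, never from a script. Its argument "series" is a list of rows, each a list of 5 numbers: the shift along the tool's x, y, z in cm, then the turn about the tool's z in rad, then the opening, from -1 (shut) to 1 (fully open). A call has 1 to 5 rows; each row is the pose to reach, as a shift and turn from the pose commanded when the call began, along the tool's axes at that moment; what a row does not reach only later rows make up. A row lasts 1/8 s, in which the tool goes at most 62.5 mm and 10.7 degrees, less where a joint would pass 70% of its speed; a pose out of reach is approached as far as the arm can. A call with a gripper value outside its range is refused whole. The fingers move at their own pace and stop on an object; "grip_force" is the grip in N (left out, the last holds). Time passes only in rows, so rows that repeat a pose let the fingers close. It gives the time, the measured TCP pose, the force, the opening and the grip force at its end, in the units of the state.
- readout.observe(): the state, without advancing time (a new reading comes with each control period).
- cams.read_camera(name): name is "scene" or "side" or "wrist"; returns the picture (400x640x3 uint8, red, green, blue); there is no depth.
- cams.camera_info(name): a dict with "fx", "fy", "cx", "cy" (pixels), "dist_coeffs" ([k1, k2, p1, p2, k3] as OpenCV has them; the pictures are not rectified), "R" (3x3) and "t" (3): a world point X has camera coordinates R X + t. Camera axes: x right, y down, z forward; pixel columns grow to the right and rows downward; lengths in m; the calibration is good to about 2 mm. A picture is of the moment at which its call begins: read the wrist's pose just before it. camera_info takes no time and is no camera call; for the wrist camera it gives the pose at the moment of the call.
- sign_off(): hands the job in; it is judged then, once.
The state is a dict: "time": time; "joint_pos": joint angles; "joint_velocities": joint speeds; "tau": joint torques, N m; "position": TCP position; "tool_rot": TCP orientation; "wrist_force": force on the tool from outside, world axes, zero at the start; "wrist_torque": the same for the moment, N m; "opening": finger opening in m; "grasp_force": force on a finger pad.
Only numpy, scipy, OpenCV 4.12 (cv2) and the standard library are available. Lean on these libraries where they do the work, as an engineer would, in place of code of your own. Each camera call takes 0.05 s, during which the arm holds its last target. There are 200 camera calls.

TASK

Get the inspection-camera stand ready for its locking pin: turn both wing-knob clamps anticlockwise all the way to their stops, one after the other, so that their ears swing clear of the collar. Then take the spigot on top of the column and draw the column straight up out of its snug sleeve until the pin hole in the dark groove stands clear above the sleeve's rim (its centre about 11 mm above the rim), and finish still holding it there, because it sinks back if let go. Do not lift, tip or drag the stand, and leave the other things on the desk alone.

Things in the scene. Friction and masses are not known exactly. Their poses are not given: they have to be found in the camera images.
- stand: the loose 2.6 kg camera stand: grey base plate 124 (x) x 164 (y) x 14 mm on the desk, an upright aluminium guide sleeve 48 mm across in its middle with a 21.5 mm bore, and at the sleeve's top two lugs reaching 73 mm out to +y and -y. Origin under the middle of the base, on the bore axis; z up the bore. It slides on the desk if pushed sideways with some 12 N or more
- sleeve_rim (a point): centre of the sleeve's top rim, 95 mm above the stand's origin, on the bore axis; axes of the stand
- clamp_a (a joint): captive clamp bolt on the stand's +y lug, 52 mm from the bore axis; 0 = ear over the column's collar (locked), grows anticlockwise seen from above, hard stop at 1.40 rad (ear clear). It starts between 0 and 0.25. Turns stiffly (about 0.06 N m) and stays where left
- clamp_b (a joint): the same on the stand's -y lug
- clamp_a_wing (a point): on clamp_a's bolt axis, in the upper half of its black wing knob, 129.5 mm above the stand's origin. The wing is 12 mm thick, 46 mm long along this point's x axis, 26 mm high (its top 12 mm above the point, its foot 14 mm below; the 5 mm steel ear is 20 to 25 mm below the point). The point turns with the knob. Grip the wing across its thickness from above; 50 mm opening is ample
- clamp_b_wing (a point): the same for clamp_b
- column: the loose 0.34 kg column: 20 mm steel bar, standing in the sleeve, held down by the two ears. Origin at its foot, z up along it. From the foot: bar to 74 mm, dark collar 42 mm across from 74 to 82 mm (it rests on the rim when down), bar to 128 mm, then the spigot. 74 mm of it is in the bore when down
- pin_hole (a point): centre of the cross hole in the column, 36 mm above its foot, in a dark turned groove 10 mm high; starts 38 mm below the sleeve's rim, hidden in the sleeve
- spigot (a point): on the column axis, 150 mm above its foot: middle of the plain cylindrical spigot, 26 mm across, that runs from 128 to 168 mm above the foot (a 10 mm stud stands 8 mm above it); starts 171 mm above the desk, knob tops are at 141.5 mm
- ring_pin: loose steel ring pin lying on the desk, 70 mm long; leave it
- multimeter: yellow multimeter lying on the desk, 150 x 80 x 40 mm; leave it
- screwdriver: yellow screwdriver lying on the desk, 172 mm; leave it
- usb_stick: blue USB stick lying on the desk, 56 mm; leave it
Not all that is in view belongs to the job. There is more than one size of the column; the job needs the larger.

How it is judged (in metres and radians):
On the way, in this order (a step that is already met when the one before it is completed fails the run):
1. both clamps turned to their stops, the column still down (value of joint each of clamp_a, clamp_b above 1.27 rad and z of pin_hole in the frame of sleeve_rim below -0.03 m), for 0.2 s.
2. the column drawn up so that the pin hole stands above the rim, held by the fingers (z of pin_hole in the frame of sleeve_rim above 0.004 m and contact force between the fingers and column above 2 N), for 0.2 s.
At the end, for the whole second after the job is handed in: Clamps at their stops (over 1.2 of 1.40 rad); pin hole centre 4 to 18 mm above the rim; column at rest, within 0.07 rad of the bore, gripped (over 2 N), not jammed (under 20 N between column and stand); stand upright, within 20 mm of its start; other things within 30 mm (all of step 2 and value of joint each of clamp_a, clamp_b above 1.2 rad and z of pin_hole in the frame of sleeve_rim below 0.018 m and angle between the z axis of column and the z axis of stand, either way round below 0.07 rad and contact force between column and stand below 20 N and linear speed of column below 0.02 m/s and distance of stand from where it was at the start of the episode below 0.02 m and angle between stand's own z axis and vertical below 0.03 rad); the arm keeps its last pose, push and grip.
It fails at once if the stand lifted, tipped or dragged (over 20 mm or 0.1 rad) (distance of stand from where it was at the start of the episode above 0.02 m or angle between stand's own z axis and vertical above 0.1 rad).
It fails at once if the column pulled right out of the sleeve (z of column in the frame of sleeve_rim above 0 m).
It fails at once if another thing on the desk displaced by more than 30 mm (distance of any of ring_pin, multimeter, screwdriver, usb_stick from where it was at the start of the episode above 0.03 m).
It also fails if it takes over 64 s, if anything falls off the work surface, if the arm or the gripper's body presses on something with over 40 N, if the wrist force passes 120 N, or if a joint passes its speed limit or range.

## Working session

There is one attempt and no reset: what is moved stays moved. The work goes in short steps, Python scripts to look and compute and a tool call to move; the robot and the scene stay as the last step left them, time stands still between calls to the robot, and variables do not carry over. Pictures are saved under pics/ and viewed, at most 10 in all, crops included, and the job is handed in when it is done.

Besides the shell and the picture viewer there is one more tool, called after ">>>" as name(argument=value, ...) on one line, values as JSON. apply_moves: Moves the arm, as the interface text tells. Its arguments: {"type":"object","properties":{"series":{"type":"array"},"grip_force":{"type":"number"}},"required":["series"]}

```bash
mkdir -p pics
python3 - <<'E'
from cell import readout,cams,bot
import cv2,numpy as np
s=readout.observe();print({k:np.round(v,3).tolist() for k,v in s.items()},bot.grip_point_offset)
for n in["scene","side"]:
    im=cams.read_camera(n);cv2.imwrite(f"pics/{n}0.png",im[:,:,::-1])
    np.save(f"pics/{n}0.npy",im)
    i=cams.camera_info(n);print(n,{k:np.round(v,4).tolist() for k,v in i.items()})
E
```

```text
{'time': 0.0, 'joint_pos': [67.481, 29.909, -2.081, 91.673, 1.214, 58.505, -6.463], 'joint_velocities': [0.121, -0.044, -0.034, -0.002, -0.012, 0.049, -0.025], 'tau': [-0.001, -92.711, 1.98, -36.994, 0.018, 0.008, 0.0], 'position': [0.198, -0.592, 0.231], 'tool_rot': [[0.948, 0.317, -0.0], [0.317, -0.948, 0.001], [-0.0, -0.001, -1.0]], 'wrist_force': [0.24, 0.391, 0.696], 'wrist_torque': [0.049, -0.001, -0.02], 'grasp_force': 0.0, 'opening': 0.086} 0.0187
scene {'fx': 435.6625, 'fy': 435.6625, 'cx': 315.8539, 'cy': 201.7443, 'dist_coeffs': [0.0106, 0.0, 0.0, 0.0, 0.0], 'R': [[-0.9875, 0.1576, -0.0012], [0.1347, 0.8402, -0.5253], [-0.0817, -0.519, -0.8509]], 't': [0.5191, 0.0028, 1.2022]}
side {'fx': 409.6907, 'fy': 409.6907, 'cx': 318.3302, 'cy': 196.8681, 'dist_coeffs': [-0.0521, 0.0, 0.0, 0.0, 0.0], 'R': [[0.9145, 0.4044, -0.0123], [0.2943, -0.6858, -0.6656], [-0.2776, 0.6051, -0.7462]], 't': [-0.4576, -0.0971, 1.0884]}
```

View pics/scene0.png

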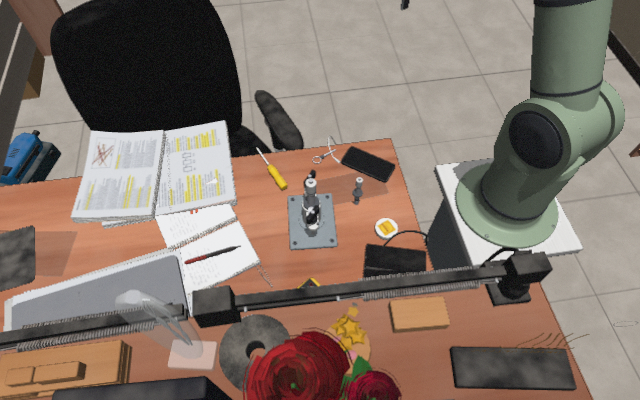

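View pics/side0.png

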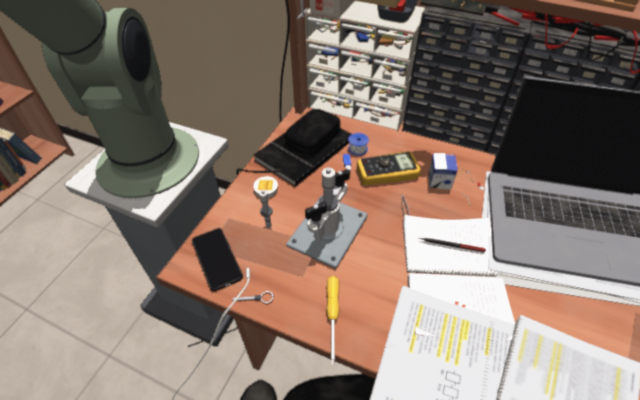

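The scene view shows the stand with its base plate at (312,221) and the side view shows it at (328,235). The look-alike for the large column at scene (311,200) / side (330,190) is a smaller loose column at scene (358,190) / side (266,208). I choose the one standing in the stand. A close crop of both views comes next.

Run:
```python
import cv2,numpy as np
a=np.load("pics/scene0.npy")[160:260,270:370];b=np.load("pics/side0.npy")[155:275,270:390]
f=lambda c:cv2.resize(c,(400,400) if 0 else (400,400),interpolation=cv2.INTER_CUBIC)
cv2.imwrite("pics/crop0.png",np.hstack([f(a),f(b)])[:,:,::-1])
from cell import cams
for n in["scene","side"]:
    i=cams.camera_info(n);print(-np.array(i["R"]).T@np.array(i["t"]))
```

```text
[0.61054344 0.53972657 1.02507835]
[ 0.74915775 -0.54020366  0.74184051]
```

View pics/crop0.png

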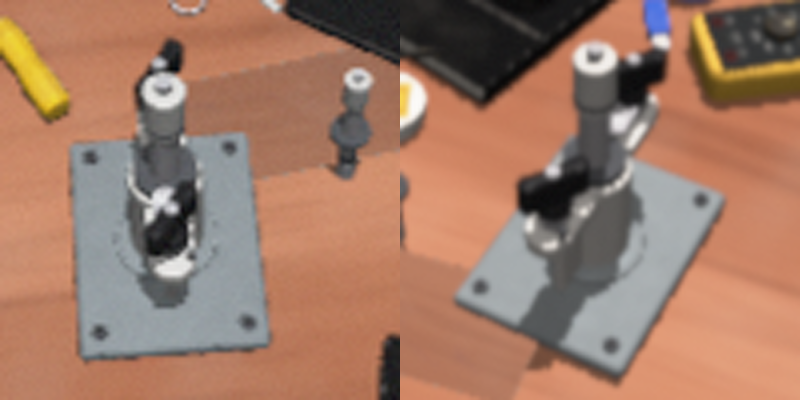

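```bash
cat > h.py <<'E'
import cv2,numpy as np
from cell import cams
def proj(i,X):
    R=np.array(i["R"]);t=np.array(i["t"],float)
    K=np.array([[i["fx"],0,i["cx"]],[0,i["fy"],i["cy"]],[0,0,1]])
    return cv2.projectPoints(np.array(X,float).reshape(-1,3),cv2.Rodrigues(R)[0],t,K,np.array(i["dist_coeffs"]))[0][:,0]
def plane(i,uv,z):
    R=np.array(i["R"]);t=np.array(i["t"],float)
    K=np.array([[i["fx"],0,i["cx"]],[0,i["fy"],i["cy"]],[0,0,1]])
    n=cv2.undistortPoints(np.array(uv,float).reshape(-1,1,2),K,np.array(i["dist_coeffs"]))[:,0]
    d=np.c_[n,np.ones(len(n))]@R;C=-R.T@t
    return C+d*((z-C[2])/d[:,2])[:,None]
E
python3 - <<'E'
from h import *
from scipy.optimize import least_squares
A=lambda p:np.array(p,float)/4+[270,160]
B=lambda p:(np.array(p,float)-[400,0])/400*120+[270,155]
sc=A([[70,146],[247,134],[268,341],[82,352],[163,90]]);sd=B([[722,195],[617,370],[457,297],[597,50]])
i1,i2=cams.camera_info("scene"),cams.camera_info("side")
print(plane(i1,sc[:4],.014).round(4));print(plane(i2,sd[:3],.014).round(4));print(plane(i1,sc[4:],.189),plane(i2,sd[3:],.189))
L=np.array([[62,-82,14],[-62,-82,14],[-62,82,14],[62,82,14],[0,0,189]])/1000
def W(p,P):
    c,s=np.cos(p[2]),np.sin(p[2]);return P@np.array([[c,s,0],[-s,c,0],[0,0,1]])+[p[0],p[1],0]
def r(p):
    w=W(p,L);return np.r_[(proj(i1,w)-sc).ravel(),(proj(i2,w[[0,1,2,4]][[0,0,0,3]])*0).ravel()*0,(proj(i2,w[[3,0,1,4]])-sd[[0,1,2,3]]).ravel()*0+0] if 0 else (proj(i1,w)-sc).ravel()
f=least_squares(r,[.6,0,0]);print(f.x,f.fun.round(1))
w=W(f.x,L);print(proj(i2,w).round(1),sd.round(1))
lug=W(f.x,np.array([[0,.052,.1415],[0,-.052,.1415]]));print("lugs",lug)
print("proj crops",(proj(i1,lug)-[270,160])*4,(proj(i2,lug)-[270,155])/120*400+[400,0])
e1=plane(i1,A([[150,245],[190,192],[165,85],[178,45]]),.1415)
e2=plane(i2,B([[522,187],[583,162],[620,75],[660,55]]),.1415)
for e in(e1,e2):print(e.round(4),[np.degrees(np.arctan2(*(e[k+1]-e[k])[[1,0]])) for k in(0,2)])
E
```

```text
[[ 0.5877 -0.106   0.014 ]
 [ 0.4659 -0.0964  0.014 ]
 [ 0.4805  0.0614  0.014 ]
 [ 0.5994  0.0502  0.014 ]]
[[ 0.6009  0.0469  0.014 ]
 [ 0.5879 -0.1117  0.014 ]
 [ 0.4717 -0.1018  0.014 ]]
[[ 0.5336511 -0.0238548  0.189    ]] [[ 0.53453349 -0.02047693  0.189     ]]
[ 0.53338272 -0.02337629 -0.08473842] [-0.4 -1.3  0.2 -1.1  0.9  0.7 -0.9  1.2  0.1  0.2]
[[335.5 265.5]
 [284.6 242.4]
 [320.7 193. ]
 [368.  211.8]
 [328.  170.8]] [[366.6 213.5]
 [335.1 266. ]
 [287.1 244.1]
 [329.1 170. ]]
lugs [[ 0.53778384  0.02843712  0.1415    ]
 [ 0.52898159 -0.07518971  0.1415    ]]
proj crops [[170.44227399 209.25939866]
 [158.74853891  64.40579458]] [[631.73837957  55.19974042]
 [550.85151708 167.04213536]]
[[ 0.5532  0.0503  0.1415]
 [ 0.5246  0.0186  0.1415]
 [ 0.5275 -0.0593  0.1415]
 [ 0.5149 -0.0879  0.1415]] [np.float64(-132.09687547934854), np.float64(-113.80333462682657)]
[[ 0.52   -0.0954  0.1415]
 [ 0.5446 -0.0643  0.1415]
 [ 0.5376  0.0096  0.1415]
 [ 0.5539  0.0355  0.1415]] [np.float64(51.672543566788804), np.float64(57.85023869701739)]
```

>>> apply_moves(series=[[2,-2,-5,0,1],[6,-6,-10,0,1],[10,-10,-10,0,1],[14,-14,-10,0,1],[18,-18,-10,0,1]])

```text
time: 0.72
position: [0.3125, -0.3629, 0.3314]
tool_rot: [[0.948, 0.318, 0.0], [0.318, -0.948, -0.0], [0.0, 0.0, -1.0]]
wrist_force: [1.3, -0.3, -0.6]
opening: 0.0854
grasp_force: 0.0
```

>>> apply_moves(series=[[4,-4,0,0,0.6],[8,-8,0,0,0.6],[13,-12,0,0,0.5],[17,-16,0,0,0.4],[21,-20,0,0,0.4]])

```text
time: 1.35
position: [0.4481, -0.1068, 0.3313]
tool_rot: [[0.948, 0.317, 0.0], [0.317, -0.948, -0.0], [0.0, 0.0, -1.0]]
wrist_force: [0.8, -0.4, -0.4]
opening: 0.0596
grasp_force: 0.0
```

>>> apply_moves(series=[[4,-3,0,-0.15,0.4],[7,-6,0,-0.33,0.4],[7,-6,0,-0.5,0.4],[7,-6,0,-0.64,0.4],[7,-6,0,-0.64,0.4]])

```text
time: 1.98
position: [0.4948, -0.0296, 0.3311]
tool_rot: [[0.572, 0.82, -0.001], [0.82, -0.572, 0.0], [-0.0, -0.001, -1.0]]
wrist_force: [0.1, 0.6, -0.2]
opening: 0.0598
grasp_force: 0.0
```

Run:
```python
from h import *
from cell import readout
s=readout.observe();i=cams.camera_info("wrist");im=cams.read_camera("wrist")
print(s["time"],np.round(s["position"],4),np.round(s["tool_rot"],3),np.round(s["joint_pos"],1),s["opening"],np.round(s["wrist_force"],1))
cv2.imwrite("pics/w1.png",im[:,:,::-1]);np.save("pics/w1.npy",im);np.save("pics/w1i.npy",i)
print("C",-np.array(i["R"]).T@np.array(i["t"]))
print(proj(i,[[.534,-.023,.189],[.538,.0285,.1415],[.529,-.075,.1415]]))
```

```text
1.975 [ 0.4948 -0.0296  0.3311] [[ 0.572  0.82  -0.001]
 [ 0.82  -0.572  0.   ]
 [-0.    -0.001 -1.   ]] [ 21.2  14.1 -30.  101.9   7.6  66.1 -46. ] 0.059817435642453544 [ 0.1  0.6 -0.2]
C [0.5348743  0.03016993 0.47316036]
[[352.94673063 157.17900065]
 [324.98290313 108.1815784 ]
 [370.0392451  190.53497386]]
```

View pics/w1.png

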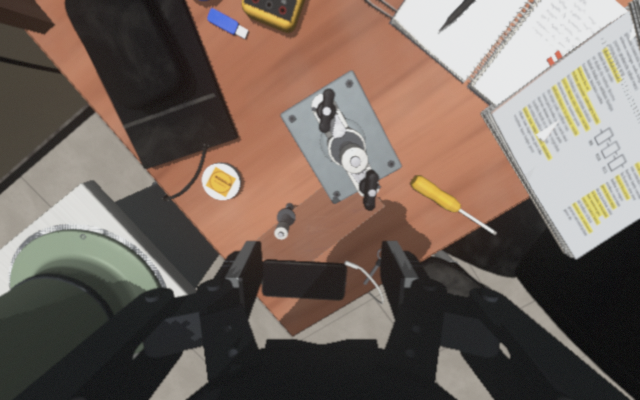

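The wrist view shows the stand from above. The +y wing is at (326,110), the spigot at (354,158) and the −y wing at (370,188), all matching the predicted points within 2 px. A zoom gives the wing angles.

Run:
```python
import cv2,numpy as np
im=np.load("pics/w1.npy")[65:215,270:420]
cv2.imwrite("pics/w1c.png",cv2.resize(im,(600,600),interpolation=cv2.INTER_CUBIC)[:,:,::-1])
```

```text
(no output)
```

View pics/w1c.png

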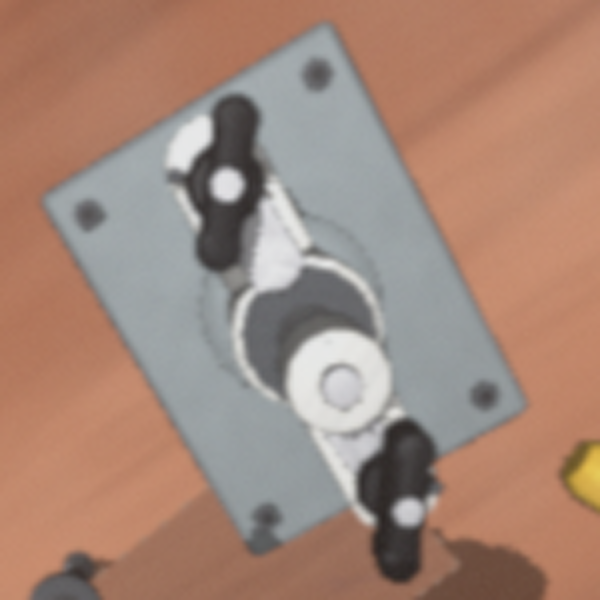

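Run:
```python
from h import *
i=np.load("pics/w1i.npy",allow_pickle=True).item()
A=lambda p:np.array(p,float)/4+[270,65]
c=plane(i,A([[328,22],[43,200],[255,552],[525,405]]),.014);print(c.round(4),c.mean(0))
print([np.degrees(np.arctan2(*(c[a]-c[b])[[1,0]])) for a,b in((0,3),(1,2))])
print("spig",plane(i,A([[339,382]]),.189), plane(i,A([[342,386]]),.197))
w=plane(i,A([[236,112],[215,252],[408,438],[397,560],[228,184],[408,512]]),.1415);print(w.round(4),(w[0]+w[1])/2,(w[2]+w[3])/2)
print([np.degrees(np.arctan2(*(w[a]-w[b])[[1,0]])) for a,b in((0,1),(2,3))], np.linalg.norm(w[0]-w[1]))
```

```text
[[ 0.5997  0.0482  0.014 ]
 [ 0.4803  0.0571  0.014 ]
 [ 0.4681 -0.0998  0.014 ]
 [ 0.587  -0.11    0.014 ]] [ 0.53376496 -0.02613874  0.014     ]
[np.float64(85.41440221184577), np.float64(85.56060719841398)]
spig [[ 0.53367641 -0.02662846  0.189     ]] [[ 0.5337721  -0.02620469  0.197     ]]
[[ 0.5501  0.0386  0.1415]
 [ 0.5253  0.0124  0.1415]
 [ 0.5408 -0.0605  0.1415]
 [ 0.519  -0.0892  0.1415]
 [ 0.5381  0.0249  0.1415]
 [ 0.5293 -0.0788  0.1415]] [0.53767885 0.02551635 0.1415    ] [ 0.52988211 -0.07480944  0.1415    ]
[np.float64(46.58022412249879), np.float64(52.8474968245616)] 0.036055142949823926
```

>>> apply_moves(series=[[5,0.3,0,0.1,0.2],[7,0.3,0,0.15,0.2],[7.03,0.34,6,0.15,0.2],[7.03,0.34,12,0.15,0.2],[7.03,0.34,16,0.15,0.2]])

```text
time: 2.65
position: [0.537, 0.026, 0.1689]
tool_rot: [[0.69, 0.724, -0.002], [0.724, -0.69, -0.0], [-0.001, -0.001, -1.0]]
wrist_force: [0.5, 0.6, 0.5]
opening: 0.0511
grasp_force: 0.0
```

>>> apply_moves(series=[[0,0,0,0,0.2],[0,0,2,0,0.2],[0,0,3.5,0,0.2],[0,0,4.4,0,0.2],[0,0,4.4,0,0.2]])

```text
time: 3.28
position: [0.5379, 0.0262, 0.1274]
tool_rot: [[0.688, 0.726, -0.0], [0.726, -0.688, -0.0], [-0.0, -0.0, -1.0]]
wrist_force: [-1.3, 0.0, -0.2]
opening: 0.051
grasp_force: 0.0
```

Run:
```python
from h import *
im=cams.read_camera("wrist")[100:400,170:470];im2=cams.read_camera("scene")[150:250,260:360]
cv2.imwrite("pics/w2.png",np.hstack([im,cv2.resize(im2,(300,300),interpolation=2)])[:,:,::-1])
```

```text
(no output)
```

View pics/w2.png

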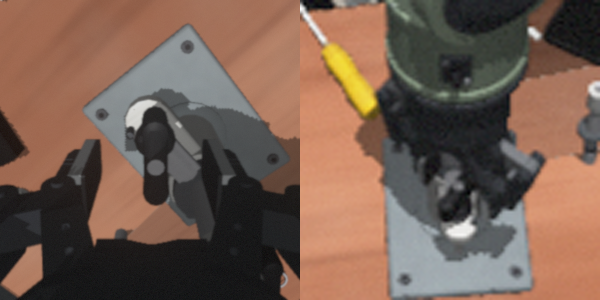

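The wing at crop (155,150) is centred between the pads at (95) and (208) and aligned with them, so I close on it.

>>> apply_moves(series=[[0,0,0,0,-0.5],[0,0,0,0,-1],[0,0,0,0,-1],[0,0,0,0,-1],[0,0,0,0,-1]], grip_force=40)

```text
time: 4.0
position: [0.5387, 0.0257, 0.1278]
tool_rot: [[0.688, 0.726, 0.002], [0.726, -0.688, -0.0], [0.001, 0.002, -1.0]]
wrist_force: [4.2, -4.5, 5.5]
opening: 0.011
grasp_force: 42.3
```

Run:
```python
from cell import readout
s=readout.observe();print(s["wrist_torque"],s["wrist_force"],s["opening"],s["position"])
```

```text
[-0.84138642 -0.70436896  0.0695263 ] [ 4.20936976 -4.52425075  5.54947317] 0.011040644201823794 [0.53869759 0.02569725 0.12783825]
```

>>> apply_moves(series=[[0,0.1,0,-0.1,-1],[0,0.1,0,-0.2,-1],[0,0.1,0,-0.35,-1],[0,0.1,0,-0.5,-1],[0,0.1,0,-0.5,-1]])

```text
time: 4.62
position: [0.5388, 0.0256, 0.1278]
tool_rot: [[0.253, 0.967, 0.0], [0.967, -0.253, 0.0], [0.0, 0.0, -1.0]]
wrist_force: [-2.5, 0.8, 10.8]
opening: 0.0104
grasp_force: 43.0
```

```bash
cat > st.py <<'E'
from cell import readout
import numpy as np
s=readout.observe();R=np.array(s["tool_rot"])
print("t",s["time"],"F",np.round(s["wrist_force"],1),"Ftool",np.round(R.T@s["wrist_force"],1),"T",np.round(s["wrist_torque"],2),"pos",np.round(s["position"],4),"ang",np.degrees(np.arctan2(R[1,0],R[0,0])),"op",s["opening"],"g",s["grasp_force"],"q",np.round(s["joint_pos"],0))
E
python3 st.py
```

```text
t 4.625 F [-2.5  0.8 10.8] Ftool [  0.1  -2.6 -10.8] T [0.05 0.62 0.1 ] pos [0.5388 0.0256 0.1278] ang 75.346252983928 op 0.010367121316377865 g 43.02497863769531 q [ 15.  33. -33. 109.  25.  45. -46.]
```

>>> apply_moves(series=[[0,0,0,-0.14,-1],[0,0,0,-0.3,-1],[0,0,0,-0.46,-1],[0,0,0,-0.62,-1],[0,0,0,-0.7,-1]])

```text
time: 5.25
position: [0.5386, 0.0255, 0.1278]
tool_rot: [[-0.431, 0.902, 0.0], [0.902, 0.431, -0.0], [-0.0, -0.0, -1.0]]
wrist_force: [-4.7, -1.4, 11.6]
opening: 0.0107
grasp_force: 43.1
```

```bash
python3 st.py
```

```text
t 5.25 F [-4.7 -1.4 11.6] Ftool [  0.7  -4.9 -11.6] T [-0.17  0.92 -0.05] pos [0.5386 0.0255 0.1278] ang 115.53498302759604 op 0.010718932096858922 g 43.12859773635864 q [ 22.  36. -43. 108.  32.  48. -12.]
```

>>> apply_moves(series=[[0,0,0,-0.05,-1],[0,0,0,-0.08,-1],[0,0,0,-0.08,-1]])

```text
time: 5.62
position: [0.5386, 0.0255, 0.1278]
tool_rot: [[-0.499, 0.867, 0.0], [0.867, 0.499, -0.0], [-0.0, -0.0, -1.0]]
wrist_force: [-2.9, -0.6, 11.3]
opening: 0.0106
grasp_force: 43.1
```

```bash
python3 st.py
```

```text
t 5.625 F [-2.9 -0.6 11.3] Ftool [  0.9  -2.8 -11.3] T [-0.24  0.9   0.05] pos [0.5386 0.0255 0.1278] ang 119.92753228085141 op 0.010635451862874451 g 43.11584293842316 q [ 22.  36. -44. 108.  33.  49.  -9.]
```

>>> apply_moves(series=[[0,0,0,-0.03,-1],[0,0,0,-0.06,-1],[0,0,0,-0.06,-1]])

```text
time: 6.0
position: [0.5385, 0.0255, 0.1278]
tool_rot: [[-0.55, 0.835, 0.0], [0.835, 0.55, -0.0], [-0.0, -0.0, -1.0]]
wrist_force: [-2.4, -0.8, 11.9]
opening: 0.0107
grasp_force: 43.1
```

```bash
python3 st.py
```

```text
t 6.0 F [-2.4 -0.8 11.9] Ftool [  0.6  -2.4 -11.9] T [-0.35  0.83  0.04] pos [0.5385 0.0255 0.1278] ang 123.36485976199394 op 0.010718474654067738 g 43.12255918979645 q [ 23.  36. -45. 108.  34.  49.  -6.]
```

>>> apply_moves(series=[[0,0,0,-0.03,-1],[0,0,0,-0.06,-1],[0,0,0,-0.06,-1]])

```text
time: 6.38
position: [0.5385, 0.0255, 0.1278]
tool_rot: [[-0.599, 0.801, -0.0], [0.801, 0.599, -0.0], [-0.0, -0.0, -1.0]]
wrist_force: [-3.8, -1.1, 12.2]
opening: 0.0109
grasp_force: 43.3
```

```bash
python3 st.py
python3 - <<'E'
from h import *
im=cams.read_camera("wrist")[130:350,210:430];im2=cams.read_camera("side")[165:255,280:370]
f=lambda a:cv2.resize(a,(400,400),interpolation=2)
cv2.imwrite("pics/w3.png",np.hstack([f(im),f(im2)])[:,:,::-1])
E
```

```text
t 6.375 F [-3.8 -1.1 12.2] Ftool [  1.4  -3.7 -12.2] T [-0.24  0.93 -0.4 ] pos [0.5385 0.0255 0.1278] ang 126.76804773405448 op 0.010867568397695359 g 43.26034963130951 q [ 23.  37. -46. 108.  34.  50.  -3.]
```

View pics/w3.png

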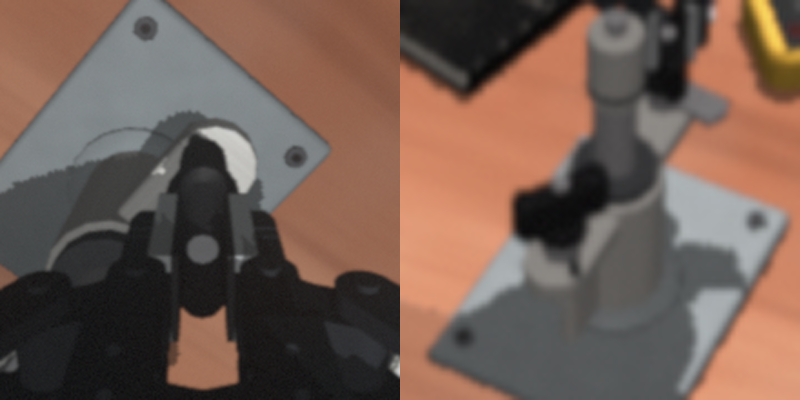

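The torque has risen to −0.4 N m and the ear has swung out in the side view at (705,100), so clamp A is at its stop. I release it and go to B.

>>> apply_moves(series=[[0,0,0,0.03,-0.2],[0,0,0,0.03,-0.2],[0,0,0,0.03,-0.2],[0,0,-4,0.03,-0.2],[0,0,-10,0.03,-0.2]])

```text
time: 7.1
position: [0.5378, 0.0255, 0.2274]
tool_rot: [[-0.575, 0.818, -0.003], [0.818, 0.575, 0.001], [0.002, -0.002, -1.0]]
wrist_force: [1.2, -0.6, 0.6]
opening: 0.0341
grasp_force: 0.0
```

>>> apply_moves(series=[[-3,-3,-3,0.18,0.1],[-6,-5,-3,0.36,0.2],[-7.8,-6.85,-3,0.54,0.2],[-7.8,-6.85,-3,0.72,0.2],[-7.8,-6.85,-3,0.9,0.2]])

```text
time: 7.72
position: [0.5272, -0.078, 0.2573]
tool_rot: [[0.29, 0.957, -0.0], [0.957, -0.29, 0.0], [-0.0, -0.0, -1.0]]
wrist_force: [1.0, 0.0, -0.5]
opening: 0.0512
grasp_force: 0.0
```

>>> apply_moves(series=[[0,0,0,0.18,0.2],[0,0,0,0.36,0.2],[0,0,0,0.36,0.2]])

```text
time: 8.1
position: [0.5273, -0.0775, 0.2573]
tool_rot: [[0.603, 0.798, -0.0], [0.798, -0.603, -0.0], [-0.0, 0.0, -1.0]]
wrist_force: [-0.2, 0.0, 0.3]
opening: 0.0514
grasp_force: 0.0
```

```bash
python3 st.py
python3 - <<'E'
from h import *
i=cams.camera_info("wrist");im=cams.read_camera("wrist");np.save("pics/w4.npy",im);np.save("pics/w4i.npy",i)
print(proj(i,[[.5304,-.078,.1415],[.5386,.0255,.1415],[.534,-.0258,.197]]))
cv2.imwrite("pics/w4.png",cv2.resize(im[40:290,200:440],(576,600),interpolation=2)[:,:,::-1])
E
```

```text
t 8.1 F [-0.2  0.   0.3] Ftool [-0.1 -0.2 -0.3] T [ 0.02 -0.01  0.01] pos [ 0.5273 -0.0775  0.2573] ang 52.949248815650165 op 0.05138218153149166 g 0.0 q [ 28.  23. -34. 103.  15.  59. -49.]
[[326.05199869 191.2905216 ]
 [257.45433479  86.48725872]
 [284.98637367 149.96800642]]
```

View pics/w4.png

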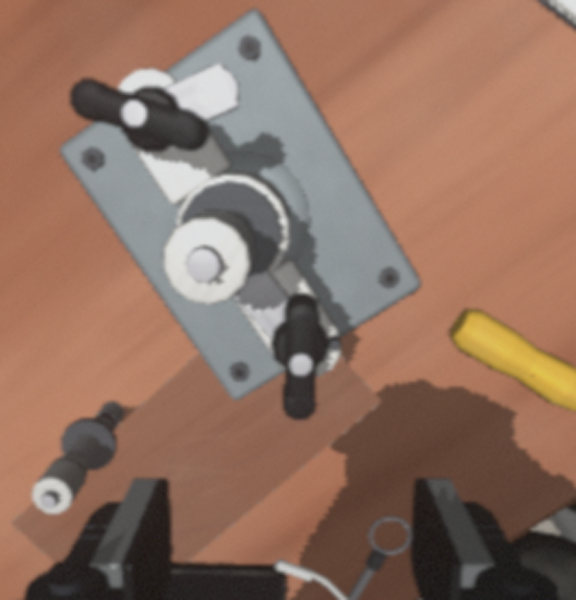

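Clamp A's ear is clear at crop (205,92). Wing B is at (301,360), within about 1 px of the prediction and aligned with the tool, so I descend on it.

>>> apply_moves(series=[[0.15,0.28,4,0,0.2],[0.15,0.28,9,0,0.2],[0.15,0.28,12,0,0.2],[0.15,0.28,13,0,0.2],[0.15,0.28,13,0,0.2]])

```text
time: 8.78
position: [0.5306, -0.078, 0.1275]
tool_rot: [[0.602, 0.798, -0.0], [0.798, -0.602, 0.0], [0.0, -0.0, -1.0]]
wrist_force: [-0.1, -0.2, 0.1]
opening: 0.051
grasp_force: 0.0
```

>>> apply_moves(series=[[0,0,0,0,-0.5],[0,0,0,0,-1],[0,0,0,0,-1],[0,0,0,0,-1],[0,0,0,0,-1]])

```text
time: 9.4
position: [0.531, -0.0783, 0.1283]
tool_rot: [[0.604, 0.797, 0.002], [0.797, -0.604, -0.001], [0.0, 0.002, -1.0]]
wrist_force: [-0.8, -0.2, 8.3]
opening: 0.0106
grasp_force: 41.3
```

```bash
python3 st.py
```

```text
t 9.4 F [-0.8 -0.2  8.3] Ftool [-0.6 -0.5 -8.3] T [-0.11  0.36 -0.06] pos [ 0.531  -0.0783  0.1283] ang 52.87282608723722 op 0.010642308516494045 g 41.27805233001709 q [ 24.  32. -30. 109.  23.  44. -56.]
```

>>> apply_moves(series=[[0,0,0,-0.1,-1],[0,0,0,-0.22,-1],[0,0,0,-0.36,-1],[0,0,0,-0.5,-1],[0,0,0,-0.6,-1]])

```text
time: 10.02
position: [0.531, -0.0783, 0.1283]
tool_rot: [[0.044, 0.999, 0.001], [0.999, -0.044, -0.0], [-0.0, 0.001, -1.0]]
wrist_force: [-2.6, 0.4, 8.2]
opening: 0.0106
grasp_force: 41.4
```

```bash
python3 st.py
```

```text
t 10.025 F [-2.6  0.4  8.2] Ftool [ 0.3 -2.6 -8.2] T [ 0.09  0.45 -0.05] pos [ 0.531  -0.0783  0.1283] ang 87.46943983998294 op 0.01061771522504224 g 41.39891803264618 q [ 30.  34. -39. 109.  29.  47. -27.]
```

>>> apply_moves(series=[[0,0,0,-0.12,-1],[0,0,0,-0.26,-1],[0,0,0,-0.4,-1],[0,0,0,-0.5,-1],[0,0,0,-0.56,-1]])

```text
time: 10.65
position: [0.5309, -0.0783, 0.1283]
tool_rot: [[-0.492, 0.871, 0.001], [0.871, 0.492, -0.001], [-0.001, 0.001, -1.0]]
wrist_force: [-2.9, -0.2, 11.4]
opening: 0.0108
grasp_force: 41.6
```

```bash
python3 st.py
```

```text
t 10.65 F [-2.9 -0.2 11.4] Ftool [  1.3  -2.6 -11.4] T [-0.    0.62 -0.06] pos [ 0.5309 -0.0783  0.1283] ang 119.47629583118828 op 0.010838557640833565 g 41.572975516319275 q [ 35.  37. -47. 109.  35.  50.   0.]
```

>>> apply_moves(series=[[0,0,0,-0.04,-1],[0,0,0,-0.08,-1],[0,0,0,-0.08,-1]])

```text
time: 11.02
position: [0.5309, -0.0783, 0.1283]
tool_rot: [[-0.559, 0.829, 0.001], [0.829, 0.559, -0.001], [-0.001, 0.001, -1.0]]
wrist_force: [-2.2, -0.8, 10.9]
opening: 0.0107
grasp_force: 41.6
```

```bash
python3 st.py
```

```text
t 11.025 F [-2.2 -0.8 10.9] Ftool [  0.5  -2.3 -10.9] T [-0.03  0.61  0.04] pos [ 0.5309 -0.0783  0.1283] ang 123.95474802070383 op 0.010653410255904565 g 41.57786965370178 q [ 36.  37. -48. 109.  36.  50.   4.]
```

>>> apply_moves(series=[[0,0,0,-0.03,-1],[0,0,0,-0.05,-1],[0,0,0,-0.05,-1]])

```text
time: 11.4
position: [0.5309, -0.0783, 0.1283]
tool_rot: [[-0.599, 0.801, 0.001], [0.801, 0.599, -0.001], [-0.001, 0.001, -1.0]]
wrist_force: [-2.0, -1.0, 11.1]
opening: 0.0109
grasp_force: 41.6
```

```bash
python3 st.py
```

```text
t 11.4 F [-2.  -1.  11.1] Ftool [  0.4  -2.2 -11.1] T [-0.02  0.57 -0.2 ] pos [ 0.5309 -0.0783  0.1283] ang 126.78439733533182 op 0.010890106380525512 g 41.61508619785309 q [ 36.  37. -48. 109.  36.  50.   6.]
```

Clamp B's torque has also risen, at the same angle of 126.8°, so it is at its stop. I release it and move over the spigot, with the bore axis taken as the midpoint of the bolts.

>>> apply_moves(series=[[0,0,0,0.02,-0.2],[0,0,0,0.02,-0.2],[0,0,0,0.02,-0.2],[0,0,-4,0.02,-0.2],[0,0,-10,0.02,-0.2]])

```text
time: 12.02
position: [0.5297, -0.078, 0.2275]
tool_rot: [[-0.583, 0.812, -0.003], [0.812, 0.583, 0.001], [0.002, -0.002, -1.0]]
wrist_force: [0.8, -0.7, 0.5]
opening: 0.0337
grasp_force: 0.0
```

>>> apply_moves(series=[[0,0,-1,0,0.2],[2,1.7,-1,0,0.4],[3.93,3.42,-1,0,0.4],[3.93,3.42,-1,0,0.4],[3.93,3.42,-1,0,0.4]])

```text
time: 12.65
position: [0.5352, -0.0269, 0.2369]
tool_rot: [[-0.583, 0.813, -0.001], [0.813, 0.583, -0.0], [0.0, -0.001, -1.0]]
wrist_force: [0.1, 0.4, -0.0]
opening: 0.06
grasp_force: 0.0
```

```bash
python3 st.py
python3 - <<'E'
from h import *
im=cams.read_camera("wrist")[100:400,120:520];im2=cams.read_camera("side")[155:275,270:390]
cv2.imwrite("pics/w5.png",np.hstack([im,cv2.resize(im2,(300,300),interpolation=2)])[:,:,::-1])
E
```

```text
t 12.65 F [ 0.1  0.4 -0. ] Ftool [0.2 0.3 0. ] T [ 0.04 -0.04  0.  ] pos [ 0.5352 -0.0269  0.2369] ang 125.6284730671032 op 0.059973592006411634 g 0.0 q [ 35.  30. -54. 103.  27.  62.   7.]
```

View pics/w5.png

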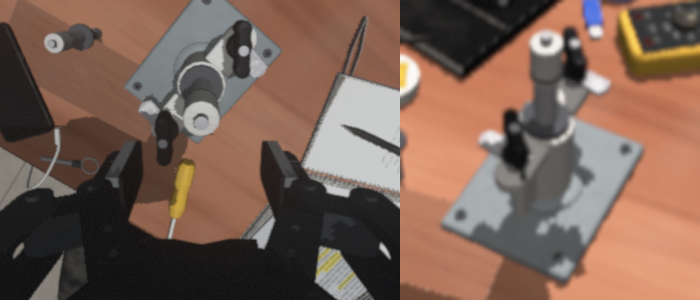

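Both ears point outward. The spigot at (202,120) is midway between the fingers, at about (133) and (272).

>>> apply_moves(series=[[0,0,3,0,0.4],[0,0,6,0,0.4],[0,0,8,0,0.4],[0,0,8.4,0,0.2],[0,0,8.4,0,0]])

```text
time: 13.38
position: [0.5357, -0.0263, 0.1537]
tool_rot: [[-0.583, 0.813, 0.0], [0.813, 0.583, 0.0], [-0.0, 0.0, -1.0]]
wrist_force: [0.6, -0.4, -0.9]
opening: 0.0427
grasp_force: 0.0
```

>>> apply_moves(series=[[0,0,0,0,-0.4],[0,0,0,0,-1],[0,0,0,0,-1],[0,0,0,0,-1],[0,0,0,0,-1]], grip_force=50)

```text
time: 14.0
position: [0.5356, -0.0265, 0.1542]
tool_rot: [[-0.582, 0.813, 0.001], [0.813, 0.582, -0.001], [-0.001, 0.0, -1.0]]
wrist_force: [-2.6, -0.6, 6.2]
opening: 0.0247
grasp_force: 48.6
```

```bash
python3 st.py
```

```text
t 14.0 F [-2.6 -0.6  6.2] Ftool [ 1.1 -2.5 -6.2] T [-0.31  0.53  0.03] pos [ 0.5356 -0.0265  0.1542] ang 125.61982540287254 op 0.024738939908871497 g 48.61696779727936 q [ 32.  35. -50. 108.  34.  53.   2.]
```

>>> apply_moves(series=[[0,-0.05,-0.2,0,-1],[0,-0.05,-0.5,0,-1],[0,-0.05,-0.9,0,-1],[0,-0.05,-1.3,0,-1],[0,-0.05,-1.5,0,-1]])

```text
time: 14.62
position: [0.535, -0.0266, 0.1686]
tool_rot: [[-0.583, 0.813, 0.0], [0.813, 0.583, -0.0], [-0.0, 0.0, -1.0]]
wrist_force: [0.7, 0.1, -4.5]
opening: 0.0247
grasp_force: 49.3
```

```bash
python3 st.py
```

```text
t 14.625 F [ 0.7  0.1 -4.5] Ftool [-0.3  0.7  4.5] T [ 0.06 -0.16 -0.05] pos [ 0.535  -0.0266  0.1686] ang 125.6356393502505 op 0.024679243340631565 g 49.263585805892944 q [ 33.  34. -51. 107.  33.  54.   3.]
```

>>> apply_moves(series=[[0,0,-0.4,0,-1],[0,0,-0.9,0,-1],[0,0,-1.4,0,-1],[0,0,-1.9,0,-1],[0,0,-2.2,0,-1]])

```text
time: 15.25
position: [0.535, -0.0266, 0.1907]
tool_rot: [[-0.583, 0.813, 0.0], [0.813, 0.583, -0.0], [-0.0, 0.0, -1.0]]
wrist_force: [0.3, 0.6, -3.8]
opening: 0.0248
grasp_force: 49.3
```

>>> apply_moves(series=[[0,0,-0.4,0,-1],[0,0,-0.8,0,-1],[0,0,-1.1,0,-1],[0,0,-1.25,0,-1],[0,0,-1.25,0,-1]])

```text
time: 15.88
position: [0.535, -0.0266, 0.2029]
tool_rot: [[-0.583, 0.813, 0.0], [0.813, 0.583, -0.0], [-0.0, -0.0, -1.0]]
wrist_force: [0.5, -0.6, -3.0]
opening: 0.025
grasp_force: 49.3
```

```bash
python3 st.py
python3 - <<'E'
from h import *
i=cams.camera_info("side");im2=cams.read_camera("side")[115:265,270:390]
im1=cams.read_camera("scene")[160:260,270:350]
b=lambda p:(proj(i,p)-[270,115])*4
print(b([[.5348,-.0264,.095],[.5348,-.0264,.106],[.5348,-.0264,.144],[.5348,-.0264,.152]]))
cv2.imwrite("pics/w6.png",cv2.resize(im2,(480,600),interpolation=2)[:,:,::-1])
E
```

```text
t 15.875 F [ 0.5 -0.6 -3. ] Ftool [-0.8  0.1  3. ] T [ 0.   -0.19 -0.  ] pos [ 0.535  -0.0266  0.2029] ang 125.63268812200377 op 0.02496678842553309 g 49.302037954330444 q [ 34.  32. -53. 105.  30.  58.   5.]
[[231.14265475 356.50029454]
 [231.24778219 342.5807658 ]
 [231.6248371  292.34136135]
 [231.70707354 281.31762577]]
```

View pics/w6.png

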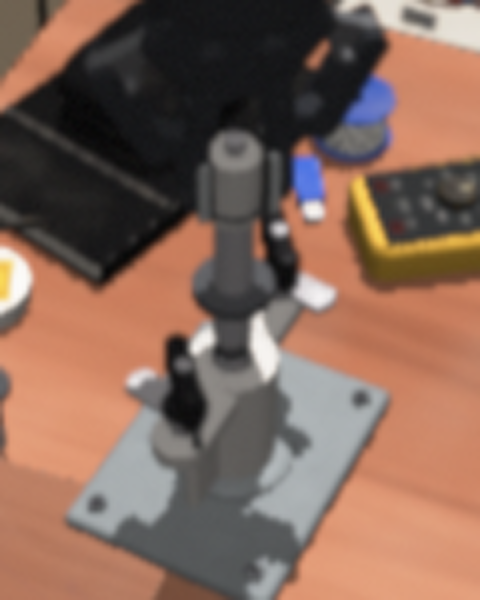

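The column is raised. The dark groove at (232,343) stands above the rim, where a pin hole 11 mm up should appear, and both ears are clear. The wrist force is only the column's weight, so I hand in.

```bash
python3 -c "
from cell import sign_off
print(sign_off())"
```

```text
the job is handed in; nothing more can be done
None
```

I handed the job in: both clamps are turned to their stops, and the column is drawn up about 49 mm and still held, which should put the pin hole about 11 mm above the rim. The hand-in returned no verdict.

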